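Hang up the doughnut cutters

ROBOT

A 7-joint arm with a two-finger parallel gripper is mounted at the origin on the work surface. World frame = base frame: x ahead of the robot, y to its left, z up, the work surface at z = 0. Lengths are in m, angles in rad, forces in N, time in s.
With the tool pointing down it reaches from about 0.4 to 0.85 m from the base axis. Payload 10.4 kg.
Tool frame: the origin (TCP) lies at the very end of the fingers, on their centre line; the grasp point (between the pads) lies 19 mm behind it; z points along the fingers, y is the line along which they close (so a half turn about z gives the same grasp; the last joint's range is limited). The gripper opens to 87 mm and grips with 3 to 60 N. Pads are 19 mm wide; open, the fingers measure 117 mm over their backs; the gripper's body (75 mm by 190 mm) begins 51 mm behind the grasp point.
Start: joints at [1.287, 0.332, -0.065, 1.46, 0.022, 1.35, -0.088], TCP at [0.161, -0.604, 0.223] pointing down, gripper open.
Joint ranges: [-2.6, 2.6], [-0.5, 2.12], [-1.47, 1.34], [0.16, 2.42], [-1.27, 4.41], [0.06, 2.06], [-2.6, 2.6]. Speed limits (rad/s): [2.22, 2.22, 2.79, 2.79, 3.14, 3.14, 3.14].

INTERFACE

Orientations are given as a unit quaternion [x, y, z, w].
In Python, from bench import status, camera, order gives the robot as it stands.
- The arm moves only by the tool jog_arm, never from a script. Its argument "plan" is a list of rows, each a list of 7 numbers: the turn, a rotation vector about the tool's x, y, z in rad, then the shift along the tool's x, y, z in mm, then the opening, from -1 (shut) to 1 (fully open). A call has 1 to 12 rows; each row is the pose to reach, as a shift and turn from the pose commanded when the call began, along the tool's axes at that moment; what a row does not reach only later rows make up. A row lasts 1/10 s, in which the tool goes at most 50 mm and 8.59 degrees, less where a joint would pass 70% of its speed; a pose out of reach is approached as far as the arm can. A call with a gripper value outside its range is refused whole. The fingers move at their own pace and stop on an object; "squeeze" is the grip in N (left out, the last holds). Time passes only in rows, so rows that repeat a pose let the fingers close. It gives the time, the measured TCP pose, the force, the opening and the grip force at its end, in the units of the state.
- status.read_state(): the state, without advancing time (a new reading comes with each control period).
- camera(name): name is "side" or "top" or "wrist"; returns a dict with "image" (400x640x3 uint8, red, green, blue), "z_map" (400x640 float32, m along the optical axis (not along the pixel's ray), 0 where there is no reading), "fx", "fy", "cx", "cy" (pixels), "k1" (the pictures are not rectified: a ray, as slopes to the right and down, at radius r is drawn at 1 + k1 r^2 times it, then the intrinsics apply), "world_from_camera" (4x4, takes a point from camera to world coordinates); the wrist camera has in their place "mount" (4x4, takes a point from camera to tool coordinates, whose origin is the TCP and whose axes are the flange's). Camera axes: x right, y down, z forward; pixel columns grow to the right and rows downward; lengths in m; the calibration is good to about 2 mm. A picture is of the moment at which its call begins: read the wrist's pose just before it.
- order.close_job(): hands the job in; it is judged then, once.
The state is a dict: "time": time; "joint_positions": joint angles; "joint_vel": joint speeds; "joint_torque": joint torques, N m; "ee_pos": TCP position; "eef_rot": TCP orientation; "ft_force": force on the tool from outside, world axes, zero at the start; "torque": the same for the moment, N m; "width": finger opening in m; "grip_force": force on a finger pad.
Only numpy, scipy, OpenCV 4.12 (cv2) and the standard library are available. Lean on these libraries where they do the work, as an engineer would, in place of code of your own. Each camera call takes 0.05 s, during which the arm holds its last target. There are 200 camera calls.

TASK

Put the two doughnut cutters away on the wooden rack: hang each by its arched handle, the large cutter on the long peg and the small cutter on the short peg. Leave them hanging still and upright, well past the ball on the end of the peg, and leave everything else on the bench where it is.

Things in the scene. Friction and masses are not known exactly. Their poses are not given: they have to be found in the camera images.
- cutter_large: large steel doughnut cutter: closed-topped round cup 92 mm across, 38 mm high, standing on its edge, an arched strap handle upright on top. Origin: centre of the cup's lower edge, z up. The arch spans the body's y axis (56 mm wide outside, 50 inside; strap 22 mm wide along x, 3 thick); the eye under it runs through along x. Same when turned half round.
- cutter_large_eye (a point): middle of the underside of the large cutter's handle crown, 92 mm above its origin; it rests on the peg when hung. The crown is 3 mm thick. The arch's sides are upright from 38 to 76 mm above the origin, then slope in to the crown (flat 18 mm); gripping the two sides from above (along y) leaves the eye free.
- cutter_small: small steel doughnut cutter: closed-topped round cup 66 mm across, 30 mm high, standing on its edge, an arched strap handle upright on top. Origin: centre of the cup's lower edge, z up. The arch spans the body's y axis (46 mm wide outside, 40 inside; strap 22 mm wide along x, 3 thick); the eye under it runs through along x. Same when turned half round.
- cutter_small_eye (a point): middle of the underside of the small cutter's handle crown, 84 mm above its origin; it rests on the peg when hung. The crown is 3 mm thick. The arch's sides are upright from 30 to 68 mm above the origin, then slope in to the crown (flat 18 mm); gripping the two sides from above (along y) leaves the eye free.
- peg_long: long wooden peg of the rack, 125 mm long, 14 mm in diameter, with a 22 mm ball at its free end. Origin: on the axis where the peg leaves the rail, 190 mm above the bench. It points along its own -x axis, rising 3.4 degrees towards the ball; y level, z up.
- peg_long_tip (a point): outermost end of the long peg's ball, on the peg's axis
- peg_short: short wooden peg of the rack, 80 mm long, 14 mm in diameter, with a 22 mm ball at its free end. Origin: on the axis where the peg leaves the rail, 190 mm above the bench. It points along its own -x axis, rising 3.4 degrees towards the ball; y level, z up.
- peg_short_tip (a point): outermost end of the short peg's ball, on the peg's axis
- rack: fixed wooden rack: level rail 380 mm long (y), 20 thick (x), 173 to 203 mm high, on two posts at y = +-190 mm (205 high) with feet 150 mm long in x and a low stretcher up to 46 mm high. Origin on the bench below the rail's middle. The pegs leave the rail's -x face at y = +85 and -85 mm; which is which varies.
- doughnut_a: baked ring doughnut, 88 mm across, 28 mm high, origin under its centre; a bystander, out on the bench between the cutters
- doughnut_b: baked ring doughnut, 88 mm across, 28 mm high, origin under its centre; a bystander, below the rack's rail, in front of the stretcher
- doughnut_c: baked ring doughnut, 88 mm across, 28 mm high, origin under its centre; a bystander, between the cutters, nearer the robot
- doughnut_d: baked ring doughnut, 88 mm across, 28 mm high, origin under its centre; a bystander, on the plate
- plate: white plate, 180 mm across, 18 mm high, origin under its centre; a bystander
- rolling_pin: wooden rolling pin lying along its x, 310 mm long with handles, 50 mm thick, origin under its middle; a bystander
- bottle: brown glass bottle, 64 mm across, 190 mm high, origin under its centre; a bystander
- bowl: blue bowl, 160 mm across, 70 mm high, origin under its centre; a bystander
There are look-alikes about, which are no part of the job. What is shaped like the cutter_small but green or yellow is not meant.

How it is judged:
By the outcome, as a careful person would: the job done as asked, in the order asked, and still so for the second after the job is handed in, with the robot touching nothing.
It also fails if it takes over 67 s, if anything falls off the work surface, if the arm or the gripper's body presses on something with over 40 N, if the wrist force passes 120 N, or if a joint passes its speed limit or range.

## Working session

There is one attempt and no reset: what is moved stays moved. The work goes in short steps, Python scripts to look and compute and a tool call to move; the robot and the scene stay as the last step left them, time stands still between calls to the robot, and variables do not carry over. Pictures are saved under pics/ and viewed, at most 10 in all, crops included, and the job is handed in when it is done.

Besides the shell and the picture viewer there is one more tool, called as name(argument=value, ...), one argument or row to a line, values as JSON. jog_arm: Moves the arm, as the interface text tells. Its arguments: {"type":"object","properties":{"plan":{"type":"array"},"squeeze":{"type":"number"}},"required":["plan"]}

```bash
ls; mkdir -p pics
cat > h.py <<'E'
import numpy as np, cv2
from bench import status, camera, order
from scipy.spatial.transform import Rotation as R
def T_of(c,st=None):
    if 'world_from_camera' in c: return np.array(c['world_from_camera'])
    T=np.eye(4); T[:3,:3]=R.from_quat(st['eef_rot']).as_matrix(); T[:3,3]=st['ee_pos']
    return T@np.array(c['mount'])
def cloud(c,st=None):
    """world point per pixel from z_map"""
    K=np.array([[c['fx'],0,c['cx']],[0,c['fy'],c['cy']],[0,0,1.]])
    v,u=np.mgrid[0:400,0:640].astype(float)
    p=cv2.undistortPoints(np.stack([u.ravel(),v.ravel()],1)[:,None],K,np.array([c['k1'],0,0,0.])).reshape(400,640,2)
    z=c['z_map'];P=np.dstack([p[...,0]*z,p[...,1]*z,z]);T=T_of(c,st)
    W=P@T[:3,:3].T+T[:3,3]; W[z==0]=np.nan
    return W
def save(n,c): cv2.imwrite('pics/'+n,c['image'][...,::-1])
E
python3 - <<'E'
from h import *
s=status.read_state();print(s)
a=camera('top');b=camera('side')
for n,c in(('top',a),('side',b)):
    save(n+'0.png',c);print(n,{k:np.round(v,3).tolist() for k,v in c.items() if k not in('image','z_map')})
    np.savez('pics/'+n+'0.npz',im=c['image'],W=cloud(c))
E
```

```text
pics
{'time': 0.0, 'joint_positions': array([ 1.28741585,  0.332891  , -0.06473683,  1.46097377,  0.02158394,
        1.34990597, -0.08845898]), 'joint_vel': array([-5.72705145e-05, -7.69056626e-05,  7.33922451e-05,  2.58420937e-03,
       -4.78339185e-04, -1.50538015e-03,  8.86962842e-04]), 'joint_torque': array([-3.99990913e-04, -6.23265266e+01,  2.42438132e-02, -3.89882076e+01,
       -6.14642724e-02,  3.99602135e-02,  1.92532234e-04]), 'ee_pos': array([ 0.16106142, -0.60346925,  0.2217266 ]), 'eef_rot': array([ 9.91504847e-01,  1.30067630e-01, -1.17366239e-04, -7.32226313e-04]), 'ft_force': array([-0.66337398,  0.03321278, -0.29831398]), 'torque': array([-0.04924507, -0.02325425, -0.00562111]), 'grip_force': 0.0, 'width': 0.08693839176023213}
top {'fx': 412.37, 'fy': 412.37, 'cx': 321.857, 'cy': 193.794, 'k1': 0.009, 'world_from_camera': [[-0.002, -0.998, 0.068, 0.464], [-1.0, 0.002, 0.008, -0.012], [-0.008, -0.068, -0.998, 1.398], [0.0, 0.0, 0.0, 1.0]]}
side {'fx': 369.942, 'fy': 369.942, 'cx': 320.42, 'cy': 199.879, 'k1': 0.007, 'world_from_camera': [[-0.76, -0.36, 0.542, -0.108], [-0.65, 0.443, -0.617, 0.743], [-0.018, -0.821, -0.571, 0.818], [0.0, 0.0, 0.0, 1.0]]}
```

View pics/top0.png

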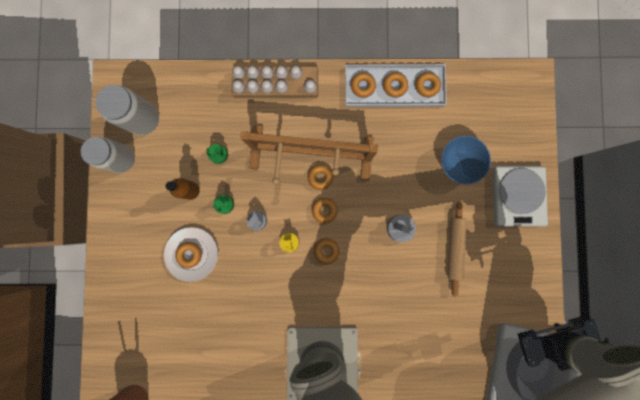

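View pics/side0.png

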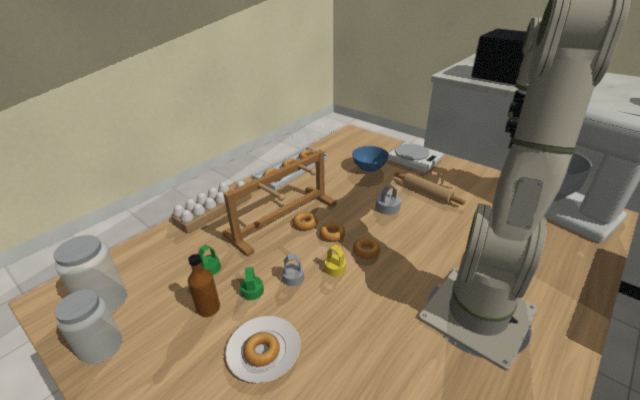

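Top view: the steel candidates are the large cutter at (401,228) and the small one at (257,219). The look-alikes are green at (223,204) and (217,153) and yellow at (289,242), all rejected by colour. The long peg runs from about (281,145) to (277,180), and the short peg from (339,148) to (336,172). The side view agrees, with the small cutter at (292,270) and the large at (388,200).

```bash
cat > m.py <<'E'
from h import *
import sys
D={n:np.load(f'pics/{n}0.npz') for n in('top','side')}
boxes={'top':{'L':(380,208,422,248),'S':(240,198,272,236)},'side':{'L':(370,180,405,218),'S':(276,252,308,290)}}
for k,Rr,cz,ht in(('L',.046,.038,.095),('S',.033,.030,.087)):
  for n in D:
    x0,y0,x1,y1=boxes[n][k];W=D[n]['W'][y0:y1,x0:x1].reshape(-1,3);im=D[n]['im'][y0:y1,x0:x1]
    hsv=cv2.cvtColor(im,cv2.COLOR_RGB2HSV).reshape(-1,3)
    m=(hsv[:,1]<90)
    c=W[m&(abs(W[:,2]-cz)<.006)]; h=W[m&(W[:,2]>cz+.012)]; cr=W[m&(W[:,2]>ht-.012)]
    print(k,n,'top n',len(c),'med',np.round(np.median(c,0),4),'mid',np.round((c.max(0)+c.min(0))/2,4) if len(c) else '', 'ext',np.round(np.ptp(c,0),3))
    q=h[:,:2]-h[:,:2].mean(0);w,v=np.linalg.eigh(q.T@q/len(q));
    print('  handle n',len(h),'mean',h.mean(0).round(4),'zmax',h[:,2].max().round(4),'yaw of arch line',np.degrees(np.arctan2(v[1,1],v[0,1])).round(1),'sd',np.sqrt(w).round(4),'crown',len(cr),cr.mean(0).round(4))
W=D['top']['W'];
for nm,(u0,v0,u1,v1) in {'long':(270,140,290,186),'short':(328,140,348,180)}.items():
    P=W[v0:v1,u0:u1].reshape(-1,3);P=P[(P[:,2]>.18)&(P[:,2]<.225)]
    print(nm,len(P),'x',P[:,0].min().round(4),P[:,0].max().round(4))
    for r in range(v0,v1,3):
        p=W[r,u0:u1];p=p[(p[:,2]>.175)&(p[:,2]<.225)]
        if len(p): print(r,len(p),p.mean(0).round(4),p[:,1].min().round(4),p[:,1].max().round(4))
E
python3 m.py
python3 - <<'E'
from h import *
a=np.load('pics/top0.npz')['im'][130:260,200:430];b=np.load('pics/side0.npz')['im'][160:300,260:420]
a=cv2.resize(a,(690,390)); cv2.imwrite('pics/crop1.png',a[...,::-1])
b=cv2.resize(b,(640,560),interpolation=2);cv2.imwrite('pics/crop2.png',b[...,::-1])
E
```

```text
L top top n 445 med [ 0.444  -0.2592  0.0376] mid [ 0.4441 -0.2618  0.0379] ext [0.085 0.089 0.012]
  handle n 133 mean [ 0.4461 -0.2579  0.0872] zmax 0.1013 yaw of arch line 71.3 sd [0.0063 0.0169] crown 94 [ 0.4453 -0.2593  0.0919]
L side top n 249 med [ 0.4362 -0.254   0.0385] mid [ 0.4416 -0.2609  0.0378] ext [0.088 0.086 0.012]
  handle n 121 mean [ 0.4449 -0.2569  0.0766] zmax 0.0995 yaw of arch line 71.0 sd [0.0074 0.0207] crown 48 [ 0.4452 -0.2563  0.0917]
S top top n 177 med [0.4743 0.2123 0.0296] mid [0.471  0.2199 0.0296] ext [0.06  0.063 0.011]
  handle n 109 mean [0.4697 0.2176 0.0796] zmax 0.0934 yaw of arch line 50.0 sd [0.0066 0.0138] crown 83 [0.4698 0.2185 0.0841]
S side top n 274 med [0.4661 0.2211 0.0304] mid [0.4684 0.2199 0.03  ] ext [0.064 0.062 0.011]
  handle n 123 mean [0.4666 0.2205 0.0775] zmax 0.0905 yaw of arch line 52.5 sd [0.0074 0.015 ] crown 80 [0.4679 0.2202 0.0847]
long 271 x 0.5772 0.7051
140 20 [0.7042 0.1222 0.203 ] 0.0946 0.1499
143 13 [0.6975 0.1131 0.1915] 0.0953 0.1328
146 5 [0.6878 0.1244 0.1957] 0.1189 0.1309
149 5 [0.6788 0.1243 0.1963] 0
[... 380 characters left out ...]
014] 0.1264 0.1378
179 7 [0.589  0.1344 0.2062] 0.1261 0.1441
182 7 [0.5804 0.1346 0.2042] 0.1262 0.144
short 294 x 0.6042 0.7042
140 2 [ 0.7042 -0.0215  0.201 ] -0.023 -0.02
143 20 [ 0.6947 -0.0478  0.2036] -0.0755 -0.02
146 20 [ 0.686  -0.0478  0.2023] -0.0755 -0.02
149 13 [ 0.6794 -0.0585  0.1895] -0.0763 -0.0406
152 4 [ 0.6692 -0.0449  0.1972] -0.0493 -0.0405
155 5 [ 0.6607 -0.0435  0.1948] -0.0494 -0.0377
158 5 [ 0.6513 -0.0434  0.1977] -0.0493 -0.0376
161 4 [ 0.6423 -0.0419  0.199 ] -0.0464 -0.0375
164 5 [ 0.6336 -0.0404  0.1976] -0.0462 -0.0346
167 5 [ 0.6246 -0.0403  0.1986] -0.0462 -0.0344
170 8 [ 0.6155 -0.0388  0.2011] -0.049 -0.0287
173 6 [ 0.6067 -0.0388  0.2009] -0.0461 -0.0315
```

View pics/crop2.png

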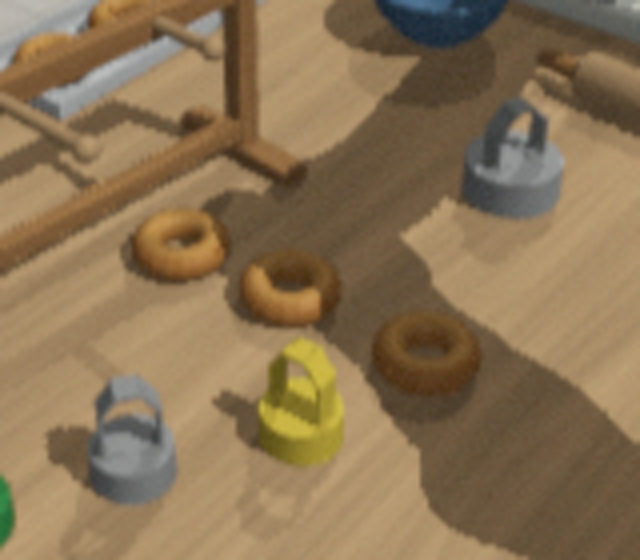

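View pics/crop1.png

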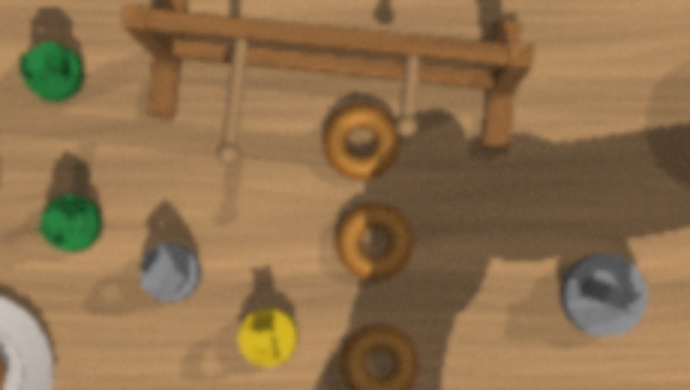

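The crops confirm the choice. The plain grey cutters are the targets, at (170,272) small and (605,295) large in the enlarged top crop; the yellow at (268,338) and the greens are not. Sizes and heights match: the cup tops measure 38 and 30 mm, and the crowns about 95 and 87 mm. The long peg is on the left (+y) and the short one on the right, with the rack at a yaw of about -5.5°. First I move above the large cutter.

jog_arm(
  plan=[
    [0,0,0.15,90,-65,5,1],
    [0,0,0.3,180,-130,10,1],
    [0,0,0.45,270,-195,15,1],
    [0,0,0.593,361,-261,20,1],
    [0,0,0.593,361,-261,20,1],
    [0,0,0.593,361,-261,20,1],
    [0,0,0.593,361,-261,20,1],
    [0,0,0.593,361,-261,20,1],
    [0,0,0.593,361,-261,20,1],
    [0,0,0.593,361,-261,20,1],
    [0,0,0.593,361,-261,20,1],
    [0,0,0.593,361,-261,20,1],
  ],
  squeeze=20,
)

```text
time: 1.3
ee_pos: [0.4418, -0.2598, 0.2023]
eef_rot: [0.986, -0.166, -0.0, 0.0]
ft_force: [-0.3, -0.7, 0.2]
width: 0.0871
grip_force: 0.0
```

```bash
cat >> h.py <<'E'
def jog(p,yaw_deg):
    """row (turn rad, shift mm) from the present pose to TCP p, tool straight down, tool x at yaw"""
    s=status.read_state();R0=R.from_quat(s['eef_rot'])
    y=np.radians(yaw_deg);R1=R.from_matrix(np.array([[np.cos(y),np.sin(y),0],[np.sin(y),-np.cos(y),0],[0,0,-1]]))
    print('jog',(R0.inv()*R1).as_rotvec().round(3).tolist(),(1000*R0.inv().apply(np.array(p)-s['ee_pos'])).round(1).tolist())
def show():
    s=status.read_state();M=R.from_quat(s['eef_rot']).as_matrix()
    print('t',round(s['time'],2),'p',s['ee_pos'].round(4),'yaw',np.degrees(np.arctan2(M[1,0],M[0,0])).round(2),'z',M[:,2].round(3),'F',s['ft_force'].round(1),'w',round(s['width'],4),'g',s['grip_force'],'q7',s['joint_positions'][6].round(2))
def arch(c,W,near,cz,ht,rad=.045):
    hsv=cv2.cvtColor(c['image'],cv2.COLOR_RGB2HSV)
    m=(hsv[...,1]<90)&(np.hypot(W[...,0]-near[0],W[...,1]-near[1])<rad)
    out=[]
    t=W[m&(abs(W[...,2]-cz)<.004)];h=W[m&(W[...,2]>cz+.012)&(W[...,2]<ht+.012)]
    for n,P in(('cup',t),('handle',h),('crown',W[m&(abs(W[...,2]-ht)<.006)])):
        if len(P)<20: print(n,len(P));continue
        r=cv2.minAreaRect((P[:,:2]*1000).astype(np.float32))
        print(n,len(P),'mean',P.mean(0).round(4),'rect',np.round(r[0],1),np.round(r[1],1),'ang',round(r[2],1))
E
python3 - <<'E'
from h import *
show();s=status.read_state();c=camera('wrist');W=cloud(c,s);save('w1.png',c)
arch(c,W,(.4435,-.2585),.038,.095,.06)
jog((.4435,-.2585,.045),-19)
E
```

```text
t 1.3 p [ 0.4418 -0.2598  0.2023] yaw -19.12 z [-0.001 -0.    -1.   ] F [-0.3 -0.7  0.2] w 0.0871 g 0.0 q7 -1.5
cup 3224 mean [ 0.4493 -0.2639  0.0394] rect [ 443.5 -261.9] [88.5 89.5] ang 74.0
handle 1260 mean [ 0.4439 -0.2623  0.0895] rect [ 443.2 -262.1] [57.4 22.5] ang 71.2
crown 751 mean [ 0.4436 -0.2621  0.0949] rect [ 443.2 -261.9] [35.1 22.3] ang 71.1
jog [0.001, 0.001, -0.003] [1.3, -2.2, 157.4]
```

View pics/w1.png

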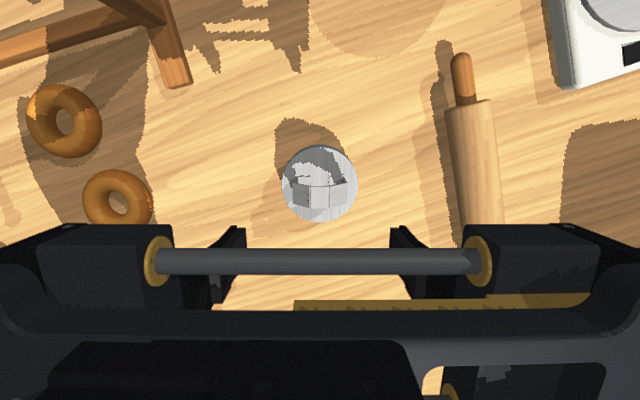

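Wrist view: the large cutter is at (320,183), and its handle measures 57×22 mm at 71°, which matches the sizes given. I go down and grip it.

jog_arm(
  plan=[
    [0,0,-0.005,2,1,50,1],
    [0,0,-0.005,2,1,100,1],
    [0,0,-0.005,2,1,130,1],
    [0,0,-0.005,2,1,145,1],
    [0,0,-0.005,2,1,157,1],
    [0,0,-0.005,2,1,157,1],
    [0,0,-0.005,2,1,157,-1],
    [0,0,-0.005,2,1,157,-1],
    [0,0,-0.005,2,1,157,-1],
    [0,0,-0.005,2,1,157,-1],
    [0,0,-0.005,2,1,157,-1],
    [0,0,-0.005,2,1,157,-1],
  ],
  squeeze=30,
)

```text
time: 2.55
ee_pos: [0.4445, -0.2608, 0.0461]
eef_rot: [0.987, -0.163, 0.0, 0.0]
ft_force: [-1.6, -1.1, 4.9]
width: 0.0558
grip_force: 30.0
```

Run:
```python
from h import *
show()
c=camera('wrist')
# pegs from top depth: fit line + tip
W=np.load('pics/top0.npz')['W']
for nm,(u0,v0,u1,v1,a,b) in {'long':(270,140,290,186,.60,.685),'short':(328,140,348,180,.62,.67)}.items():
    P=W[v0:v1,u0:u1].reshape(-1,3);P=P[(P[:,2]>.185)&(P[:,2]<.225)]
    q=P[(P[:,0]>a)&(P[:,0]<b)];f=np.polyfit(q[:,0],q[:,1],1)
    print(nm,'yaw',np.degrees(np.arctan(f[0])).round(2),'y at .6,.7',np.polyval(f,[.6,.7]).round(4),'tipx',P[:,0].min().round(4))
W2=np.load('pics/side0.npz');P=W2['W'].reshape(-1,3)
P=P[(P[:,2]>.185)&(P[:,2]<.22)&(P[:,0]<.685)]
for nm,y0,y1,a in(('long',.09,.17,.60),('short',-.09,0,.625)):
    q=P[(P[:,1]>y0)&(P[:,1]<y1)&(P[:,0]>.55)];print(nm,len(q),'tipx',q[:,0].min().round(4));q=q[q[:,0]>a];f=np.polyfit(q[:,0],q[:,1],1)
    print('  side yaw',np.degrees(np.arctan(f[0])).round(2),np.polyval(f,[.6,.7]).round(4),q[:,2].max())
```

```text
t 2.55 p [ 0.4445 -0.2608  0.0461] yaw -18.76 z [ 0.001 -0.001 -1.   ] F [-1.6 -1.1  4.9] w 0.0558 g 29.999571964144707 q7 -1.55
long yaw -5.74 y at .6,.7 [0.1326 0.1225] tipx 0.5772
short yaw -5.58 y at .6,.7 [-0.0378 -0.0476] tipx 0.6042
long 136 tipx 0.5721
  side yaw -6.23 [0.1354 0.1245] 0.203440680722077
short 168 tipx 0.6004
  side yaw -8.05 [-0.0368 -0.0509] 0.20583764079458222
```

jog_arm(
  plan=[
    [0,0,0,0,0,-20,-1],
    [0,0,0,0,0,-50,-1],
    [0,0,0,0,0,-85,-1],
    [0,0,0,0,0,-115,-1],
    [0,0,0,0,0,-130,-1],
    [0,0,0,0,0,-130,-1],
  ],
)

```text
time: 3.2
ee_pos: [0.4452, -0.2605, 0.1774]
eef_rot: [0.987, -0.163, 0.002, 0.001]
ft_force: [1.1, -1.3, -2.2]
width: 0.056
grip_force: 30.0
```

jog_arm(
  plan=[
    [0,0,-0.01,-3,-15,0,-1],
    [0,0,-0.03,-9,-45,0,-1],
    [0,0,-0.06,-17,-90,0,-1],
    [0,0,-0.09,-26,-135,0,-1],
    [0,0,-0.12,-35,-180,0,-1],
    [0,0,-0.15,-44,-225,0,-1],
    [0,0,-0.18,-52,-270,0,-1],
    [0,0,-0.2,-61,-315,0,-1],
    [0,0,-0.22,-69,-355,0,-1],
    [0,0,-0.229,-75,-385,0,-1],
    [0,0,-0.229,-77,-400,0,-1],
    [0,0,-0.229,-77,-400,0,-1],
  ],
)

```text
time: 4.4
ee_pos: [0.4981, 0.1469, 0.1739]
eef_rot: [0.999, -0.046, -0.001, -0.001]
ft_force: [-0.1, -0.3, -2.6]
width: 0.0558
grip_force: 30.0
```

Run:
```python
from h import *
show();s=status.read_state();c=camera('wrist');W=cloud(c,s);save('w2.png',c)
t=camera('top');Wt=cloud(t);sd=camera('side');Ws=cloud(sd);save('side2.png',sd)
for n,Q in(('wrist',W),('top',Wt),('side',Ws)):
    P=Q.reshape(-1,3);P=P[(P[:,2]>.18)&(P[:,2]<.225)&(P[:,0]>.56)&(P[:,0]<.685)]
    for nm,y0,y1,a in(('long',.09,.17,.605),('short',-.08,0,.628)):
        q=P[(P[:,1]>y0)&(P[:,1]<y1)]
        if len(q)<10: print(n,nm,len(q));continue
        k=q[q[:,0]>a]
        print(n,nm,len(q),'tipx',q[:,0].min().round(4))
        if len(k)>8:
            f=np.polyfit(k[:,0],k[:,1],1);print('   yaw',np.degrees(np.arctan(f[0])).round(2),np.polyval(f,[.6,.7]).round(4),'zmax',k[:,2].max().round(4))
# held cutter crown in top/side
for n,cc,Q in(('top',t,Wt),('side',sd,Ws)):
    hs=cv2.cvtColor(cc['image'],cv2.COLOR_RGB2HSV)
    m=(hs[...,1]<60)&(np.hypot(Q[...,0]-.5,Q[...,1]-.143)<.05)&(Q[...,2]>.12)&(Q[...,2]<.172)
    q=Q[m];print(n,len(q),(q.mean(0).round(4),q.min(0).round(4),q.max(0).round(4)) if len(q) else '')
```

```text
t 4.4 p [0.4981 0.1469 0.1739] yaw -5.31 z [-0.003  0.001 -1.   ] F [-0.1 -0.3 -2.6] w 0.0558 g 30.000183801166713 q7 -2.14
wrist long 3871 tipx 0.5732
   yaw -1.05 [0.1319 0.1301] zmax 0.2051
wrist short 0
top long 188 tipx 0.5773
   yaw -5.98 [0.1326 0.1222] zmax 0.2077
top short 187 tipx 0.6036
   yaw -10.71 [-0.0341 -0.053 ] zmax 0.207
side long 30 tipx 0.6505
   yaw -0.6 [0.1279 0.1268] zmax 0.2007
side short 0
top 8 (array([0.5308, 0.1289, 0.1654]), array([0.512 , 0.1238, 0.1635]), array([0.542 , 0.1359, 0.1666]))
side 659 (array([0.4815, 0.1557, 0.1574]), array([0.4515, 0.1026, 0.1271]), array([0.5377, 0.1893, 0.1718]))
```

View pics/w2.png

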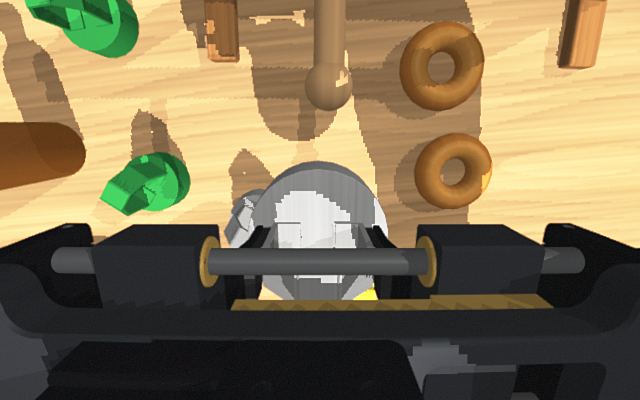

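Wrist view: the ball is at (328,87), the peg runs straight up the picture, and the held cutter is centred at about (320,230). So the peg is a few mm to the right. I measure the offset in the tool frame.

```bash
cat > off.py <<'E'
from h import *
import sys
def run(cr,cu):  # cup-radius unused; colour of peg
    show();s=status.read_state();c=camera('wrist');W=cloud(c,s)
    T=np.linalg.inv(np.block([[R.from_quat(s['eef_rot']).as_matrix(),s['ee_pos'][:,None]],[np.zeros(3),1]]))
    P=W@T[:3,:3].T+T[:3,3]
    hs=cv2.cvtColor(c['image'],cv2.COLOR_RGB2HSV)
    m=(W[...,2]>.18)&(W[...,2]<.225)&(hs[...,1]>60)&(abs(P[...,1])<.03)
    q=P[m]*1000
    for a in np.arange(int(q[:,0].min()),q[:,0].max(),12):
        k=q[(q[:,0]>=a)&(q[:,0]<a+12)]
        if len(k)>5:print('peg x',a,'n',len(k),'y mid',((k[:,1].min()+k[:,1].max())/2).round(1),'wid',np.ptp(k[:,1]).round(1),'z top',-k[:,2].min().round(1))
    print('tip x',q[:,0].min())
    g=P[(hs[...,1]<60)&(abs(W[...,2]-(s['ee_pos'][2]-cu))<.006)&(abs(P[...,1])<.06)&(P[...,0]<.06)&(P[...,0]>-.02)]*1000
    print('cup top n',len(g),'y',g[:,1].min().round(1),g[:,1].max().round(1),'xmax',g[:,0].max().round(1),'z',np.median(g[:,2]).round(1)) if len(g) else print('no cup')
run(0,float(sys.argv[1]))
E
python3 off.py 0.008
```

```text
t 4.55 p [0.4991 0.1426 0.1745] yaw -5.64 z [-0.002 -0.001 -1.   ] F [ 0.2 -0.2 -2.4] w 0.0559 g 29.999647331424057 q7 -2.14
peg x -12.0 n 116 y mid 0.0 wid 59.9 z top 50.4
peg x 72.0 n 880 y mid -0.1 wid 21.2 z top 36.1
peg x 84.0 n 1101 y mid 0.2 wid 21.5 z top 36.1
peg x 96.0 n 924 y mid 0.1 wid 13.9 z top 31.9
peg x 108.0 n 967 y mid 0.1 wid 13.8 z top 31.6
peg x 120.0 n 74 y mid 0.1 wid 13.6 z top 29.0
tip x -12.71821680567492
cup top n 8030 y -45.0 44.3 xmax 44.4 z 6.7
```

Peg and eye are aligned to within about 0.2 mm, so I thread it on.

jog_arm(
  plan=[
    [0,0,0,5,0,-4,-1],
    [0,0,0,20,0,-4,-1],
    [0,0,0,35,0,-4,-1],
    [0,0,0,52,0,-4,-1],
    [0,0,0,70,0,-4,-1],
    [0,0,0,87,0,-4,-1],
    [0,0,0,104,0,-4,-1],
    [0,0,0,120,0,-4,-1],
    [0,0,0,132,0,-4,-1],
    [0,0,0,138,0,-4,-1],
    [0,0,0,138,0,0,-1],
    [0,0,0,138,0,0,-1],
  ],
)

```text
time: 5.8
ee_pos: [0.6366, 0.1295, 0.1748]
eef_rot: [0.999, -0.049, -0.001, 0.0]
ft_force: [0.8, -0.0, -1.2]
width: 0.0558
grip_force: 30.0
```

```bash
python3 off.py 0.008
```

```text
t 5.8 p [0.6366 0.1295 0.1748] yaw -5.64 z [-0.001 -0.    -1.   ] F [ 0.8 -0.  -1.2] w 0.0558 g 29.999820291996002 q7 -2.13
peg x -12.0 n 65 y mid -0.0 wid 59.0 z top 50.1
peg x 0.0 n 224 y mid 10.9 wid 33.7 z top 49.2
peg x 12.0 n 584 y mid 0.7 wid 13.3 z top 28.0
peg x 24.0 n 597 y mid 0.7 wid 13.1 z top 27.3
peg x 36.0 n 641 y mid 1.0 wid 13.5 z top 26.1
peg x 48.0 n 666 y mid 0.7 wid 13.8 z top 25.6
peg x 60.0 n 3224 y mid 0.0 wid 59.9 z top 32.3
peg x 72.0 n 2592 y mid 0.0 wid 60.0 z top 31.6
tip x -12.618573955204937
cup top n 5879 y -45.0 44.3 xmax 43.7 z 6.7
```

jog_arm(
  plan=[
    [0,0,0,0,0.5,6,-1],
    [0,0,0,0,0.5,12,-1],
    [0,0,0,0,0.5,16,-1],
    [0,0,0,0,0.5,17,-1],
    [0,0,0,0,0.5,17,-1],
  ],
)

```text
time: 6.35
ee_pos: [0.637, 0.1293, 0.1583]
eef_rot: [0.999, -0.049, -0.0, 0.0]
ft_force: [0.3, 0.7, -1.5]
width: 0.0557
grip_force: 30.0
```

jog_arm(
  plan=[
    [0,0,0,0,0,1,-1],
    [0,0,0,0,0,2,-1],
    [0,0,0,0,0,2,-1],
  ],
)

```text
time: 6.65
ee_pos: [0.6372, 0.1293, 0.1565]
eef_rot: [0.999, -0.049, 0.0, 0.0]
ft_force: [-0.2, 0.2, -1.1]
width: 0.0555
grip_force: 30.0
```

jog_arm(
  plan=[
    [0,0,0,0,0,1,-1],
    [0,0,0,0,0,1,-1],
    [0,0,0,0,0,1,-1],
  ],
)

```text
time: 6.95
ee_pos: [0.6372, 0.1293, 0.1555]
eef_rot: [0.999, -0.049, 0.0, 0.0]
ft_force: [-0.1, 0.2, -1.5]
width: 0.056
grip_force: 30.0
```

jog_arm(
  plan=[
    [0,0,0,0,0,1,-1],
    [0,0,0,0,0,1,-1],
    [0,0,0,0,0,1,-1],
  ],
)

```text
time: 7.25
ee_pos: [0.6373, 0.1293, 0.155]
eef_rot: [0.999, -0.049, 0.0, 0.0]
ft_force: [-1.7, -1.1, 3.1]
width: 0.0561
grip_force: 30.0
```

Contact is felt at 3 N. I release and let it settle.

jog_arm(
  plan=[
    [0,0,0,0,0,0,0.35],
    [0,0,0,0,0,0,0.45],
    [0,0,0,0,0,0,0.6],
    [0,0,0,0,0,0,0.8],
    [0,0,0,0,0,0,1],
    [0,0,0,0,0,0,1],
    [0,0,0,0,0,0,1],
    [0,0,0,0,0,-15,1],
    [0,0,0,0,0,-40,1],
    [0,0,0,0,0,-80,1],
    [0,0,0,0,0,-120,1],
    [0,0,0,0,0,-120,1],
  ],
)

```text
time: 8.45
ee_pos: [0.639, 0.1305, 0.2822]
eef_rot: [0.999, -0.049, 0.005, -0.001]
ft_force: [-0.1, 0.4, 0.4]
width: 0.087
grip_force: 0.0
```

Run:
```python
from h import *
show();c=camera('side')
cv2.imwrite('pics/s3.png',cv2.resize(c['image'][140:320,180:420],(800,600),interpolation=2)[...,::-1])
jog((.469,.2195,.21),141)
```

```text
t 8.45 p [0.639  0.1305 0.2822] yaw -5.62 z [ 0.01   0.002 -1.   ] F [-0.1  0.4  0.4] w 0.087 g 0.0 q7 -2.1
jog [0.007, -0.005, -2.559] [-177.7, -72.2, 68.0]
```

View pics/s3.png

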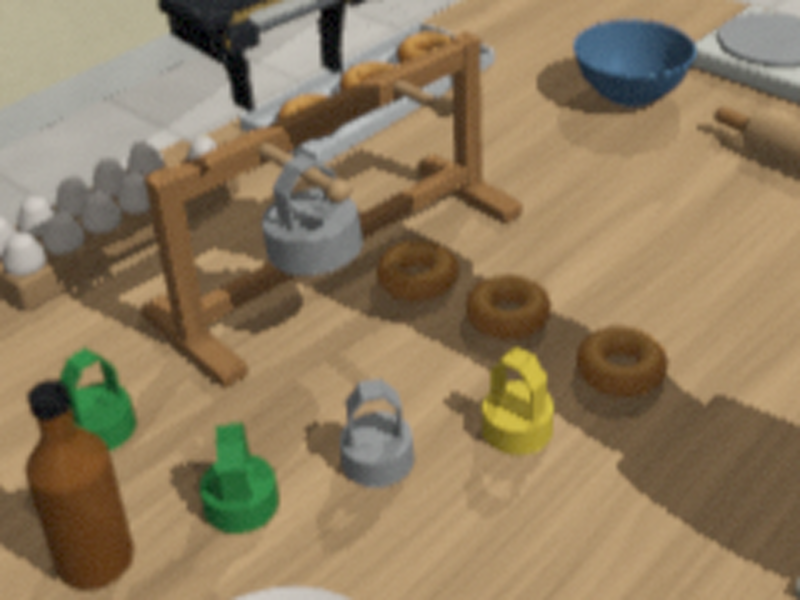

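The large cutter hangs upright well past the ball, at (310,235) in the crop. Next is the small steel one at (377,440). I travel high first.

jog_arm(
  plan=[
    [0,0,-0.15,-20,-8,0,1],
    [0,0,-0.3,-50,-20,0,1],
    [0,0,-0.45,-80,-32,0,1],
    [0,0,-0.6,-110,-44,0,1],
    [0,0,-0.75,-140,-56,0,1],
    [0,0,-0.9,-165,-66,0,1],
    [0,0,-1.05,-178,-72,0,1],
    [0,0,-1.2,-178,-72,0,1],
    [0,0,-1.35,-178,-72,0,1],
    [0,0,-1.5,-178,-72,0,1],
    [0,0,-1.65,-178,-72,0,1],
    [0,0,-1.65,-178,-72,0,1],
  ],
)

```text
time: 9.7
ee_pos: [0.4668, 0.2182, 0.2743]
eef_rot: [0.713, 0.701, -0.0, -0.0]
ft_force: [-0.7, -0.5, 0.8]
width: 0.0869
grip_force: 0.0
```

Run:
```python
from h import *
show();jog((.469,.2195,.22),141)
D=np.load('pics/top0.npz');W=D['W'];hs=cv2.cvtColor(D['im'],cv2.COLOR_RGB2HSV)
for n,lo,hi in(('green',45,85),('yellow',24,33)):
    m=((hs[...,0]>lo)&(hs[...,0]<hi)&(hs[...,1]>150)&(W[...,2]>.02)).astype(np.uint8)
    k,l,st,_=cv2.connectedComponentsWithStats(m)
    for i in range(1,k):
        if st[i,4]>60:
            q=W[l==i];c=q[abs(q[:,2]-.03)<.006];print(n,len(c),c.min(0).round(3),c.max(0).round(3),'zmax',q[:,2].max().round(3))
```

```text
t 9.7 p [0.4668 0.2182 0.2743] yaw 89.06 z [-0.001 -0.    -1.   ] F [-0.7 -0.5  0.8] w 0.0869 g 0.0 q7 -0.64
jog [-0.001, 0.0, -0.907] [1.3, 2.2, 54.3]
green 129 [0.665 0.323 0.024] [0.723 0.375 0.036] zmax 0.091
green 122 [0.498 0.3   0.024] [0.551 0.343 0.036] zmax 0.093
yellow 48 [0.379 0.082 0.025] [0.425 0.115 0.033] zmax 0.091
```

jog_arm(
  plan=[
    [0,0,-0.15,1,2,10,0.7],
    [0,0,-0.3,1,2,20,0.7],
    [0,0,-0.45,1,2,30,0.7],
    [0,0,-0.6,1,2,40,0.7],
    [0,0,-0.75,1,2,50,0.7],
    [0,0,-0.907,1,2,54,0.7],
    [0,0,-0.907,1,2,54,0.7],
    [0,0,-0.907,1,2,54,0.7],
    [0,0,-0.907,1,2,54,0.7],
  ],
)

```text
time: 10.6
ee_pos: [0.4692, 0.2194, 0.2208]
eef_rot: [0.337, 0.941, 0.0, 0.0]
ft_force: [-0.2, 0.0, -0.3]
width: 0.074
grip_force: 0.0
```

Run:
```python
from h import *
show();s=status.read_state();c=camera('wrist');W=cloud(c,s);save('w4.png',c)
arch(c,W,(.469,.2195),.030,.087,.05)
```

```text
t 10.6 p [0.4692 0.2194 0.2208] yaw 140.59 z [ 0. -0. -1.] F [-0.2  0.  -0.3] w 0.074 g 0.0 q7 0.2
cup 1074 mean [0.4604 0.2262 0.0314] rect [468.1 220.5] [63.4 62.6] ang 2.7
handle 876 mean [0.4676 0.2202 0.0824] rect [468.  219.7] [46.6 22.4] ang 52.8
crown 569 mean [0.468  0.22   0.0871] rect [468.3 220.1] [31.  22.3] ang 53.1
```

View pics/w4.png

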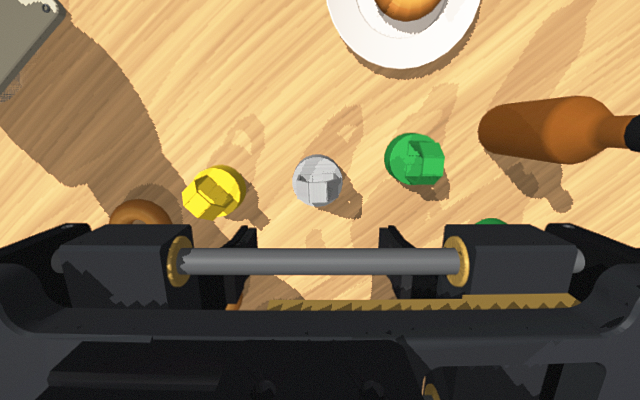

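Wrist view: the small steel cutter is at (318,180), with the yellow at (213,193) and the green at (414,160). Its handle measures 46.6×22.4 mm at 53°. I go down and grip.

jog_arm(
  plan=[
    [0,0,-0.04,1,0,40,0.7],
    [0,0,-0.04,1,0,80,0.7],
    [0,0,-0.04,1,0,120,0.7],
    [0,0,-0.04,1,0,150,0.7],
    [0,0,-0.04,1,0,170,0.7],
    [0,0,-0.04,1,0,180,0.7],
    [0,0,-0.04,1,0,180,0.7],
    [0,0,-0.04,1,0,180,-1],
    [0,0,-0.04,1,0,180,-1],
    [0,0,-0.04,1,0,180,-1],
    [0,0,-0.04,1,0,180,-1],
    [0,0,-0.04,1,0,180,-1],
  ],
  squeeze=30,
)

```text
time: 11.85
ee_pos: [0.4686, 0.2199, 0.041]
eef_rot: [0.316, 0.949, 0.0, 0.0]
ft_force: [-0.0, -0.8, 3.9]
width: 0.0455
grip_force: 30.0
```

jog_arm(
  plan=[
    [0,0,0,0,0,-20,-1],
    [0,0,0,0,0,-50,-1],
    [0,0,0,0,0,-90,-1],
    [0,0,0,0,0,-120,-1],
    [0,0,0,0,0,-140,-1],
    [0,0,0,0,0,-140,-1],
  ],
)

```text
time: 12.45
ee_pos: [0.4694, 0.2207, 0.1831]
eef_rot: [0.316, 0.949, 0.001, 0.002]
ft_force: [0.1, -0.5, -1.6]
width: 0.0456
grip_force: 30.0
```

Run:
```python
from h import *
show();jog((.50,-.028,.18),174.35)
jog((.42,.1,.18),174.35)
```

```text
t 12.45 p [0.4694 0.2207 0.1831] yaw 143.16 z [ 0.004  0.001 -1.   ] F [ 0.1 -0.5 -1.6] w 0.0456 g 29.992019746878213 q7 0.21
jog [0.002, 0.004, -0.544] [-173.6, -180.7, 3.0]
jog [0.002, 0.004, -0.544] [-32.8, -126.3, 2.8]
```

To see the peg with the wrist camera, I turn so that tool x points at the rack while travelling.

jog_arm(
  plan=[
    [0,0,0.1,-8,-7,0,-1],
    [0,0,0.24,-22,-19,0,-1],
    [0,0,0.38,-40,-34,0,-1],
    [0,0,0.52,-58,-50,0,-1],
    [0,0,0.66,-76,-65,0,-1],
    [0,0,0.8,-94,-81,0,-1],
    [0,0,0.94,-112,-96,0,-1],
    [0,0,1.08,-130,-112,0,-1],
    [0,0,1.22,-148,-127,0,-1],
    [0,0,1.36,-166,-143,0,-1],
    [0,0,1.46,-180,-155,0,-1],
    [0,0,1.5,-195,-168,0,-1],
  ],
)

```text
time: 13.65
ee_pos: [0.5232, -0.0323, 0.1794]
eef_rot: [0.879, 0.478, -0.001, -0.0]
ft_force: [-0.1, 0.0, -1.1]
width: 0.046
grip_force: 30.0
```

Run:
```python
from h import *
show();jog((.525,-.0305,.18),-5.65)
```

```text
t 13.65 p [ 0.5232 -0.0323  0.1794] yaw 57.07 z [-0.002 -0.    -1.   ] F [-0.1  0.  -1.1] w 0.046 g 29.992673177266624 q7 -0.71
jog [-0.001, 0.002, 1.095] [2.5, 0.5, -0.6]
```

jog_arm(
  plan=[
    [0,0,0.1,0,0,0,-1],
    [0,0,0.24,0,0,0,-1],
    [0,0,0.38,0,0,0,-1],
    [0,0,0.52,0,0,0,-1],
    [0,0,0.66,0,0,0,-1],
    [0,0,0.8,0,0,0,-1],
    [0,0,0.92,0,0,0,-1],
    [0,0,1.03,0,0,0,-1],
    [0,0,1.095,0,0,0,-1],
    [0,0,1.095,0,0,0,-1],
    [0,0,1.095,0,0,0,-1],
  ],
)

```text
time: 14.75
ee_pos: [0.5235, -0.0315, 0.18]
eef_rot: [0.999, -0.047, -0.0, 0.0]
ft_force: [0.3, 0.3, -1.5]
width: 0.0459
grip_force: 30.0
```

```bash
python3 off.py 0.011
```

```text
t 14.75 p [ 0.5235 -0.0315  0.18  ] yaw -5.34 z [-0.001 -0.    -1.   ] F [ 0.3  0.3 -1.5] w 0.0459 g 29.992184832444764 q7 -1.78
peg x -11.0 n 85 y mid -0.3 wid 47.5 z top 44.9
peg x 1.0 n 67 y mid 0.0 wid 59.8 z top 34.7
peg x 73.0 n 597 y mid -0.4 wid 21.0 z top 27.1
peg x 85.0 n 1056 y mid -0.4 wid 22.0 z top 28.2
peg x 97.0 n 808 y mid -0.1 wid 13.3 z top 23.6
peg x 109.0 n 841 y mid 0.2 wid 13.7 z top 22.6
peg x 121.0 n 230 y mid 0.1 wid 13.5 z top 22.0
tip x -11.62507648411748
cup top n 4321 y -30.8 30.1 xmax 32.5 z 9.3
```

jog_arm(
  plan=[
    [0,0,0,8,0,1,-1],
    [0,0,0,24,0,1,-1],
    [0,0,0,40,0,1,-1],
    [0,0,0,56,0,1,-1],
    [0,0,0,72,0,1,-1],
    [0,0,0,88,0,2,-1],
    [0,0,0,102,0,3,-1],
    [0,0,0,112,0,5,-1],
    [0,0,0,120,0,7,-1],
    [0,0,0,124,0,9,-1],
    [0,0,0,124,0,11,-1],
    [0,0,0,124,0,11,-1],
  ],
)

```text
time: 16.0
ee_pos: [0.6467, -0.0432, 0.1692]
eef_rot: [0.999, -0.048, -0.0, 0.0]
ft_force: [0.4, 0.8, -1.8]
width: 0.0455
grip_force: 30.0
```

```bash
python3 off.py 0.011
```

```text
t 16.0 p [ 0.6467 -0.0432  0.1692] yaw -5.5 z [-0.001 -0.    -1.   ] F [ 0.4  0.8 -1.8] w 0.0455 g 29.99202742671514 q7 -1.84
peg x -11.0 n 131 y mid -0.3 wid 55.9 z top 55.8
peg x 1.0 n 253 y mid 0.1 wid 59.8 z top 54.8
peg x 13.0 n 613 y mid -0.1 wid 13.5 z top 31.9
peg x 25.0 n 1148 y mid 0.1 wid 59.8 z top 36.8
peg x 37.0 n 3339 y mid -0.0 wid 60.0 z top 37.2
peg x 49.0 n 1930 y mid -0.0 wid 60.0 z top 36.9
tip x -11.502547489240623
cup top n 2162 y -30.8 30.1 xmax 22.3 z 8.8
```

jog_arm(
  plan=[
    [0,0,0,0,0,4,-1],
    [0,0,0,0,0,8,-1],
    [0,0,0,0,0,10,-1],
    [0,0,0,0,0,10,-1],
    [0,0,0,0,0,10,-1],
  ],
)

```text
time: 16.55
ee_pos: [0.6471, -0.0433, 0.1596]
eef_rot: [0.999, -0.048, 0.0, 0.0]
ft_force: [0.6, -0.3, -1.5]
width: 0.0458
grip_force: 30.0
```

jog_arm(
  plan=[
    [0,0,0,0,0,1,-1],
    [0,0,0,0,0,1,-1],
    [0,0,0,0,0,1,-1],
  ],
)

```text
time: 16.85
ee_pos: [0.6471, -0.0433, 0.1586]
eef_rot: [0.999, -0.048, 0.0, 0.0]
ft_force: [-0.4, -0.8, -1.8]
width: 0.0461
grip_force: 30.0
```

jog_arm(
  plan=[
    [0,0,0,0,0,1,-1],
    [0,0,0,0,0,1,-1],
    [0,0,0,0,0,1,-1],
  ],
)

```text
time: 17.15
ee_pos: [0.6471, -0.0433, 0.1575]
eef_rot: [0.999, -0.048, -0.0, 0.0]
ft_force: [-0.4, -0.3, -0.8]
width: 0.0458
grip_force: 30.0
```

jog_arm(
  plan=[
    [0,0,0,0,0,1,-1],
    [0,0,0,0,0,1,-1],
    [0,0,0,0,0,1,-1],
  ],
)

```text
time: 17.45
ee_pos: [0.6472, -0.0433, 0.1566]
eef_rot: [0.999, -0.048, 0.0, 0.0]
ft_force: [0.2, -0.6, -0.8]
width: 0.0457
grip_force: 30.0
```

jog_arm(
  plan=[
    [0,0,0,0,0,1,-1],
    [0,0,0,0,0,1,-1],
    [0,0,0,0,0,1,-1],
  ],
)

```text
time: 17.75
ee_pos: [0.6473, -0.0433, 0.1562]
eef_rot: [0.999, -0.048, 0.0, 0.0]
ft_force: [-3.6, -0.4, 4.9]
width: 0.0459
grip_force: 30.0
```

Contact again, so I release the same way.

jog_arm(
  plan=[
    [0,0,0,0,0,0,0.15],
    [0,0,0,0,0,0,0.3],
    [0,0,0,0,0,0,0.5],
    [0,0,0,0,0,0,0.7],
    [0,0,0,0,0,0,0.9],
    [0,0,0,0,0,0,0.9],
    [0,0,0,0,0,0,0.9],
    [0,0,0,0,0,-15,0.9],
    [0,0,0,0,0,-40,0.9],
    [0,0,0,0,0,-80,0.9],
    [0,0,0,0,0,-120,0.9],
    [0,0,0,0,0,-160,0.9],
  ],
)

```text
time: 18.95
ee_pos: [0.6469, -0.0432, 0.3186]
eef_rot: [0.999, -0.048, 0.001, -0.0]
ft_force: [-0.2, -0.2, 0.1]
width: 0.0828
grip_force: 0.0
```

jog_arm(
  plan=[
    [0,0,0,-40,0,-20,0.9],
    [0,0,0,-80,30,-20,0.9],
    [0,0,0,-120,80,-20,0.9],
    [0,0,0,-150,130,-20,0.9],
    [0,0,0,-150,180,-20,0.9],
    [0,0,0,-150,230,-20,0.9],
    [0,0,0,-150,250,-20,0.9],
    [0,0,0,-150,250,-20,0.9],
    [0,0,0,-150,250,-20,0.9],
    [0,0,0,-150,250,-20,0.9],
    [0,0,0,-150,250,-20,0.9],
  ],
)

```text
time: 20.05
ee_pos: [0.4744, -0.2762, 0.3362]
eef_rot: [0.999, -0.047, 0.0, 0.0]
ft_force: [0.1, 0.1, 1.3]
width: 0.0825
grip_force: 0.0
```

Run:
```python
from h import *
show();c=camera('side');t=camera('top')
a=cv2.resize(c['image'][130:290,180:420],(800,533),interpolation=2)
cv2.imwrite('pics/s5.png',a[...,::-1])
W=cloud(c)
for n,p in(('L',(.637,.13)),('S',(.647,-.043))):
    hs=cv2.cvtColor(c['image'],cv2.COLOR_RGB2HSV);d=np.hypot(W[...,0]-p[0],W[...,1]-p[1])
    m=(hs[...,1]<70)&(d<.055)&(W[...,2]>.08)&(W[...,2]<.21);q=W[m]
    print(n,len(q),'zmax',q[:,2].max().round(4));k=q[(q[:,2]>.19)];print(' crown',len(k),k.mean(0).round(4) if len(k) else '')
    k=q[(q[:,2]>.125)&(q[:,2]<.155)];A=np.c_[k[:,:2]-k[:,:2].mean(0),np.ones(len(k))];
    print(' cup xy',k[:,:2].min(0).round(3),k[:,:2].max(0).round(3))
d=cv2.absdiff(t['image'],np.load('pics/top0.npz')['im']).max(2)
cv2.imwrite('pics/top5.png',t['image'][...,::-1])
```

```text
t 20.05 p [ 0.4744 -0.2762  0.3362] yaw -5.37 z [ 0.001 -0.    -1.   ] F [0.1 0.1 1.3] w 0.0825 g 0.0 q7 -1.27
L 715 zmax 0.2074
 crown 71 [0.6348 0.135  0.1998]
 cup xy [0.586 0.086] [0.677 0.175]
S 367 zmax 0.2043
 crown 50 [ 0.6463 -0.0392  0.1986]
 cup xy [ 0.61  -0.073] [ 0.671 -0.01 ]
```

View pics/s5.png

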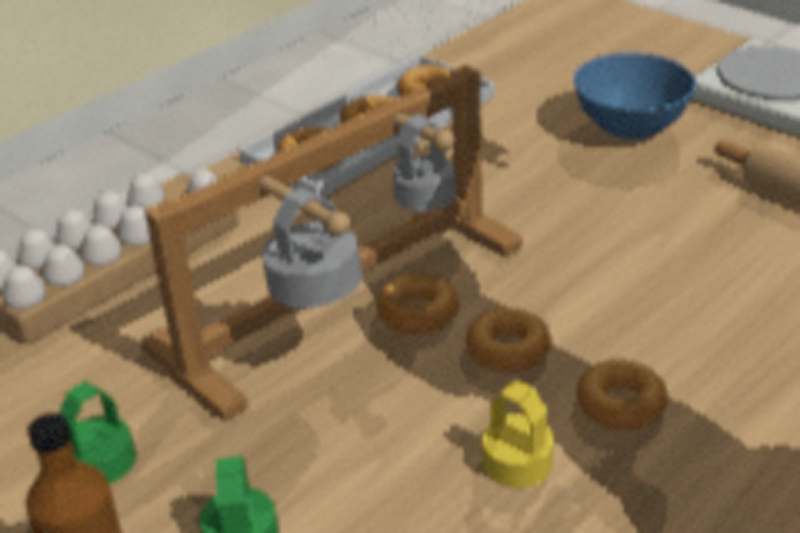

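View pics/top5.png

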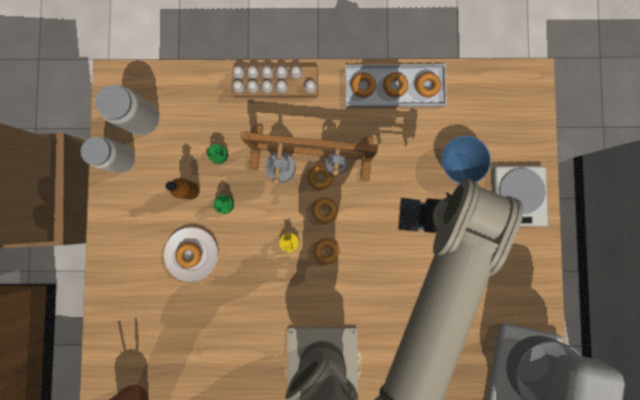

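Both cutters hang past the balls: in the top view the large is at (280,167) and the small at (335,162). The bystanders in view are where they were. I let it settle briefly, then hand in.

jog_arm(
  plan=[
    [0,0,0,0,0,0,0.9],
    [0,0,0,0,0,0,0.9],
    [0,0,0,0,0,0,0.9],
    [0,0,0,0,0,0,0.9],
    [0,0,0,0,0,0,0.9],
    [0,0,0,0,0,0,0.9],
    [0,0,0,0,0,0,0.9],
    [0,0,0,0,0,0,0.9],
    [0,0,0,0,0,0,0.9],
    [0,0,0,0,0,0,0.9],
  ],
)

```text
time: 21.15
ee_pos: [0.4738, -0.2777, 0.3356]
eef_rot: [0.999, -0.048, 0.0, 0.0]
ft_force: [-0.2, -0.7, 0.9]
width: 0.0824
grip_force: 0.0
```

```bash
python3 -c "
from h import *
show();print(order.close_job())"
```

```text
t 21.15 p [ 0.4738 -0.2777  0.3356] yaw -5.51 z [ 0. -0. -1.] F [-0.2 -0.7  0.9] w 0.0824 g 0.0 q7 -1.27
the job is handed in; nothing more can be done
None
```

The large cutter hangs on the long peg and the small one on the short peg, both well past the ball and upright in the last pictures; nothing else was seen to have moved, and the job was handed in at 21 s.

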